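Square the frame bar against the board's rail

ROBOT

A 6-joint arm with a two-finger parallel gripper is mounted at the origin on a cart in front of the work surface, level with it; the furniture and walls round the work are solid. World frame = base frame: x ahead of the robot, y to its left, z up, the work surface at z = 0. Lengths are in m, angles in rad, forces in N, time in s.
With the tool pointing down it reaches from about 0.3 to 0.775 m from the base axis. Payload 14.6 kg.
Tool frame: the origin (TCP) lies midway between the tips of the shut fingers; the grasp point (between the pads) lies ctrl.grasp_offset behind it (ctrl.grasp_offset is the distance from the TCP to the grasp point, in m); z points along the fingers, y is the line along which they close (so a half turn about z gives the same grasp; the last joint's range is limited). The gripper opens to 85 mm and grips with 20 to 120 N. Pads are 22 mm wide; open, the fingers measure 114 mm over their backs; the gripper's body (76 mm by 85 mm) begins 54 mm behind the grasp point. The pads swing forward as they close: fully open they stand 13 mm farther back than shut.
Start: joints at [-1.226, 0.3, 1.521, -0, 1.321, -0.067], TCP at [0.22, -0.504, 0.203] pointing down, gripper open.
Joint ranges: [-3.03, 3.03], [-0.79, 2.21], [0.23, 2.52], [-1.04, 4.18], [0, 3.07], [-2.55, 2.55]. Speed limits (rad/s): [2.22, 2.22, 2.57, 3.14, 3.14, 3.14].

INTERFACE

Orientations are given as a 3x3 rotation matrix whose columns are the frame's x, y, z axes.
In Python, from station import readout, vision, ctrl gives the robot as it stands.
- The arm moves only by the tool play_rows, never from a script. Its argument "rows" is a list of rows, each a list of 3 entries, a list of its own where there are three numbers: the shift along the tool's x, y, z in units of 50 mm (1.0 is 50 mm), then the turn, a rotation vector about the tool's x, y, z in units of 8 degrees (1.0 is 8 degrees), then the finger opening in mm, from 0 to 85.4. In form: [[[tx, ty, tz], [ax, ay, az], claw], ...]. A call has 1 to 8 rows; each row shifts and turns the commanded pose from where the row before left it, along the tool's axes as they then stand; what a row does not reach is not made up. A row lasts 1/10 s, in which the tool goes at most 50 mm and 8.59 degrees, less where a joint would pass 70% of its speed; a pose out of reach is approached as far as the arm can. A call is refused whole if a number of a shift passes 1 or a number of a turn 1, either way. A call with a gripper value outside its range is refused whole. The fingers move at their own pace and stop on an object; the grip force is fixed at half the most. Time passes only in rows, so rows that do not move let the fingers close. It gives the time, the measured TCP pose, the force, the opening and the grip force at its end, in the units of the state.
- readout.get_obs(): the state, without advancing time (a new reading comes with each control period).
- vision.capture(name): name is "side" or "top" or "wrist"; returns a dict with "color" (480x640x3 uint8, red, green, blue), "fov_y" (degrees; the focal length in pixels is half the picture's height over the tangent of half this angle, whatever the lens; pixels are square), "cx", "cy" (the principal point, pixels), "extrinsics" (4x4, takes a point from camera to world coordinates); the wrist camera has in their place "mount" (4x4, takes a point from camera to tool coordinates, whose origin is the TCP and whose axes are the flange's). Camera axes: x right, y down, z forward; pixel columns grow to the right and rows downward; lengths in m; the calibration is good to about 2 mm. A picture is of the moment at which its call begins: read the wrist's pose just before it. There is no depth.
- ctrl.hand_in(): hands the job in; it is judged then, once.
The state is a dict: "time": time; "q": joint angles; "qvel": joint speeds; "tau": joint torques, N m; "eef_pos": TCP position; "tool_rot": TCP orientation; "ft_force": force on the tool from outside, world axes, zero at the start; "moment": the same for the moment, N m; "finger_gap": finger opening in m; "finger_force": force on a finger pad.
Only numpy, scipy, OpenCV 4.12 (cv2) and the standard library are available. Lean on these libraries where they do the work, as an engineer would, in place of code of your own. Each camera call takes 0.05 s, during which the arm holds its last target. There are 200 camera calls.

TASK

On the wooden pastry board, slide the loose steel frame bar against the rail: push its left end home and press it gently but firmly on the left rubber pad, then do the same at its right end on the right pad, so that the bar finally lies parallel to the rail, touching both pads. Press by hand force only (about 1 kg at each end, never over 2.5 kg), do not lift the bar, leave the other things alone and let go at the end.

Things in the scene. Friction and masses are not known exactly. Their poses are not given: they have to be found in the camera images.
- board: fixed brown wooden pastry board, 170 (x) x 300 (y) x 15 mm. Origin: centre of its underside, on the counter; own x points from its open front edge to the rail, own y along the rail to the left (seen from the robot), z up. Along its back edge stands an adjustable steel angle rail, parallel to own y, 280 mm long and 24 mm high. Position and yaw vary
- mark_left (a point): scale mark on the board below the left rubber pad: own x +43, y +90 mm on the board's top (z +15); axes as the board's. The pad (20 mm wide, 16 high, mid-height 12 mm over the board) sits on the rail's front; its front face is at own x +34 to +52 mm, by how the rail is clamped: set anew each time, alike for both pads, never reported. The clamped rail does not give
- mark_right (a point): scale mark on the board below the right rubber pad, at own x +43, y -90 mm; all else as on the left. A pad counts as pressed home when it bears over 5 N for 0.2 s with the other pad under 4 N; over 25 N damages it
- bar: loose square steel bar, 22 (x) x 240 (y) x 22 (z) mm, 0.3 to 0.6 kg, lying on the board (its underside 15 mm above the counter) askew in front of the rail. Origin at the centre of its underside; own y along its length to the left, own x towards the rail, z up. Pushing it over the board takes 1 to 5 N; a push near one end alone swings the other end back a little
- bar_left (a point): point on the bar's rear face (towards the rail), 90 mm left of its middle at mid height: comes against the left pad
- bar_right (a point): point on the bar's rear face, 90 mm right of its middle at mid height: comes against the right pad
- cup: white porcelain coffee cup, 73 mm wide, 61 mm tall, standing beside the board's right end; bystander, origin at its underside
- glass: tumbler of water, 75 mm wide, 111 mm tall, standing behind the board; bystander, origin at its underside
- ring_cookie: sugared ring cookie, 59 mm wide, 22 mm high, on the counter in front of the board; bystander, origin at its underside
- croissant: croissant, 54 x 84 x 41 mm, on the counter to the right; bystander, origin at its underside
- dome_back: wicker food dome, 0.24 m wide and 0.21 m tall, fixed on the counter to the left of the board, between it and the arm's start; pass over it or round it. Its twin stands behind the board on the left, and a small red tin box, 58 mm tall, in front of the board on the right

How it is judged:
On the way, in this order (a step that is already met when the one before it is completed fails the run):
1. the left pad bears more than 5 N of the bar's push while the right pad bears under 4 N (contact force between bar and left_pad above 5 N and contact force between bar and right_pad below 4 N), for 0.2 s.
2. the right pad bears more than 5 N while the left pad bears under 4 N and the bar lies parallel to the rail (within 0.02 rad) (contact force between bar and right_pad above 5 N and contact force between bar and left_pad below 4 N and angle between the y axis of bar and the y axis of board, either way round below 0.02 rad), for 0.2 s.
At the end, for the whole second after the job is handed in: the bar rests flat on the board, parallel to the rail within 0.015 rad, its rear face within 2 mm of both pads' faces, at rest and let go (x of each of left_pad, right_pad in the frame of bar below 0.017 m and angle between the y axis of bar and the y axis of board, either way round below 0.015 rad and angle between bar's own z axis and vertical below 0.05 rad and z of bar in the frame of board below 0.018 m and linear speed of bar below 0.01 m/s); the robot touches nothing.
It fails at once if more than 25 N between the bar and a pad (contact force between bar and left_pad above 25 N or contact force between bar and right_pad above 25 N).
It fails at once if the bar is lifted more than 8 mm off the board (z of bar in the frame of board above 0.023 m).
It fails at once if a bystander (cup, glass, ring cookie, croissant) is moved more than 15 mm (distance of any of cup, glass, ring_cookie, croissant from where it was at the start of the episode above 0.015 m).
It also fails if it takes over 69 s, if anything falls off the work surface, if the arm or the gripper's body presses on something with over 40 N, if the wrist force passes 120 N, or if a joint passes its speed limit or range.

## Working session

There is one attempt and no reset: what is moved stays moved. The work goes in short steps, Python scripts to look and compute and a tool call to move; the robot and the scene stay as the last step left them, time stands still between calls to the robot, and variables do not carry over. Pictures are saved under pics/ and viewed, at most 10 in all, crops included, and the job is handed in when it is done.

Besides the shell and the picture viewer there is one more tool, called after "Call:" by a JSON object that holds its "op" and its "data", one argument or row to a line. play_rows: Moves the arm, as the interface text tells. Its arguments: {"type":"object","properties":{"rows":{"type":"array"}},"required":["rows"]}

```bash
mkdir -p pics; ls; cat > h.py <<'E'
import numpy as np, cv2
from station import readout, vision, ctrl
def save(n,f):
    c=vision.capture(n); cv2.imwrite(f,c["color"][:,:,::-1]); return c
def ray(c,u,v,z):
    f=240/np.tan(np.radians(c["fov_y"])/2); E=np.array(c["extrinsics"])
    d=E[:3,:3]@np.array([(u-c["cx"])/f,(v-c["cy"])/f,1]); o=E[:3,3]
    return o+d*(z-o[2])/d[2]
def proj(c,p):
    f=240/np.tan(np.radians(c["fov_y"])/2); E=np.array(c["extrinsics"])
    q=E[:3,:3].T@(np.array(p)-E[:3,3]); return np.array([f*q[0]/q[2]+c["cx"],f*q[1]/q[2]+c["cy"]])
E
python3 - <<'E'
from h import *
np.set_printoptions(precision=4,suppress=True)
import pickle
for n in ("top","side"):
    c=save(n,f"pics/{n}1.png"); pickle.dump(c,open(n+".pkl","wb")); print(c["fov_y"],c["cx"],c["cy"],c["extrinsics"])
o=readout.get_obs(); print(o, ctrl.grasp_offset)
E
```

```text
pics
52.48716348793828 318.006296103107 239.15168143921957 [[-0.0271 -0.992   0.1233  0.4703]
 [-0.9996  0.026  -0.0106 -0.0564]
 [ 0.0073 -0.1236 -0.9923  1.0332]
 [ 0.      0.      0.      1.    ]]
44.902507306777466 318.9432015175953 233.2804111735848 [[-0.806   0.4332 -0.4033  1.0479]
 [ 0.5916  0.5682 -0.5721  0.633 ]
 [-0.0186 -0.6997 -0.7142  0.8814]
 [ 0.      0.      0.      1.    ]]
{'time': 0.1, 'q': array([-1.2256,  0.3004,  1.5216,  0.    ,  1.3207, -0.0666]), 'qvel': array([ 0.0003, -0.0008, -0.003 ,  0.0004, -0.0006, -0.0008]), 'tau': array([  0.0005, -54.4387, -36.237 ,  -0.    ,   0.0031,  -0.    ]), 'eef_pos': array([ 0.2201, -0.5038,  0.2026]), 'tool_rot': array([[ 0.9164,  0.4002, -0.0004],
       [ 0.4002, -0.9164,  0.001 ],
       [ 0.0001, -0.0011, -1.    ]]), 'ft_force': array([-0.0435, -0.3369, -0.81  ]), 'moment': array([ 0.0032,  0.0018, -0.0135]), 'finger_force': 0.0, 'finger_gap': 0.08522102183134421} 0.0187
```

View pics/top1.png

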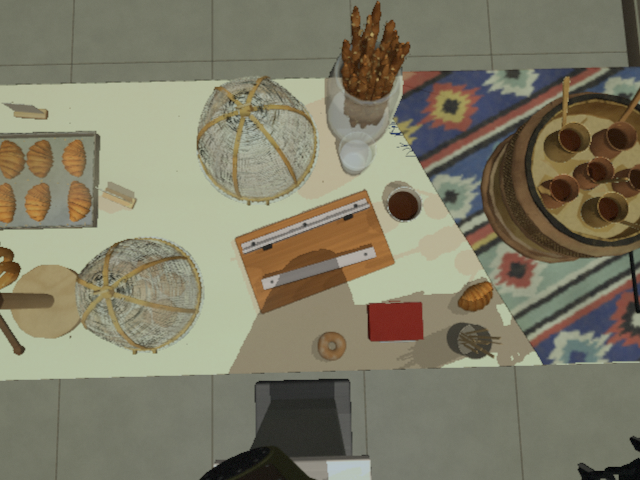

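View pics/side1.png

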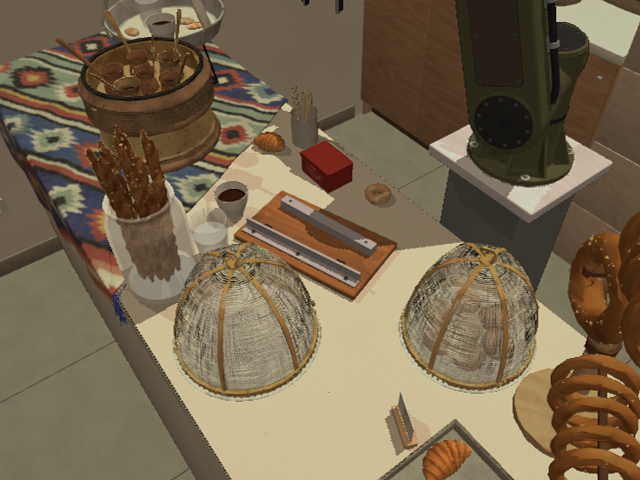

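The top view shows the board with corners at about (235,238), (368,190), (397,262) and (263,312). The bar runs from (262,284) to (374,253), and the rail sits behind it. The side view shows the same layout. I'll enlarge the board region for an accurate measurement.

```bash
python3 - <<'E'
import cv2
a=cv2.imread("pics/top1.png")[180:320,225:405]
cv2.imwrite("pics/topc.png",cv2.resize(a,None,fx=4.2,fy=4.2,interpolation=cv2.INTER_CUBIC))
a=cv2.imread("pics/side1.png")[180:305,230:405]
cv2.imwrite("pics/sidec.png",cv2.resize(a,None,fx=4.5,fy=4.5,interpolation=cv2.INTER_CUBIC))
E
```

```text
(no output)
```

View pics/topc.png

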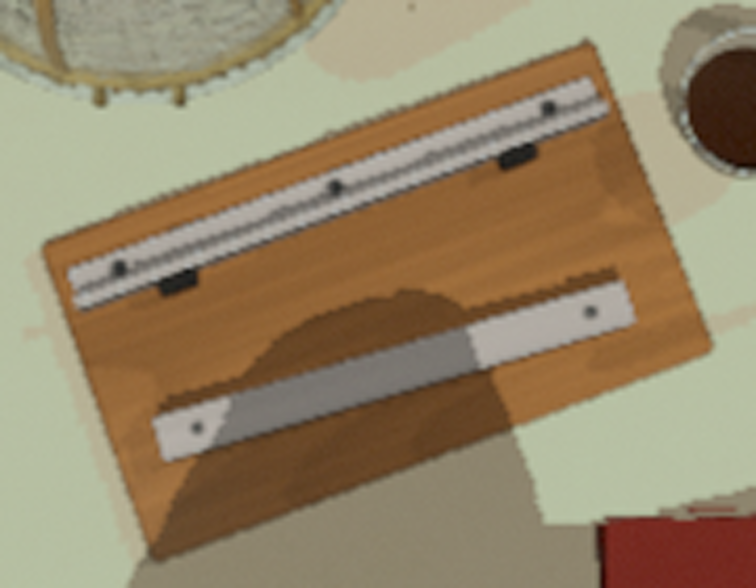

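View pics/sidec.png

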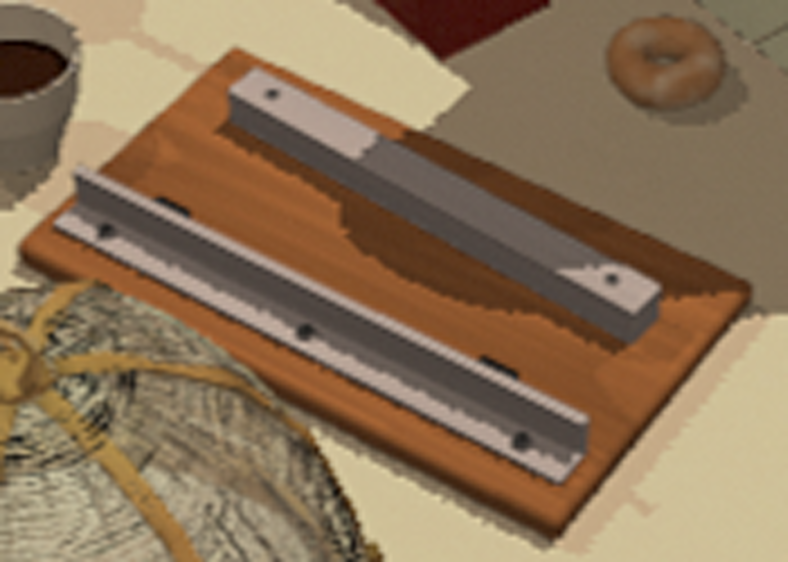

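The top crop shows the board's back-left corner at crop (45,245), back-right (592,42), front-right (712,348) and front-left (152,560). The bar's top-face corners are (152,415), (625,282), (635,320) and (163,462). The black pads are at about (178,282) and (517,156). The side crop agrees with this.

```bash
python3 - <<'E'
from h import *
import pickle
np.set_printoptions(precision=4,suppress=True)
c=pickle.load(open("top.pkl","rb"))
P=lambda pts,z:np.array([ray(c,225+x/4.2-.4,180+y/4.2-.4,z)[:2] for x,y in pts])
B=P([(45,245),(592,42),(712,348),(152,560)],.015)
print("board",B,B.mean(0)); 
yv=(B[0]-B[1]+B[3]-B[2]); yaw=np.arctan2(-yv[0],yv[1]); print(np.linalg.norm(yv)/2,"yaw",yaw)
b=P([(152,415),(625,282),(635,320),(163,462)],.037)
w=(b[0]-b[1]+b[3]-b[2]); by=np.arctan2(-w[0],w[1]); print("bar",b,b.mean(0),np.linalg.norm(w)/2,"yaw",by)
R=np.array([[np.cos(yaw),-np.sin(yaw)],[np.sin(yaw),np.cos(yaw)]]); o=B.mean(0)
print("bar in board",(b-o)@R,(b.mean(0)-o)@R)
pf=P([(160,293),(198,280),(500,170),(537,157)],.035-.01)  # pad front lower edge
print("pads",(P([(178,282),(517,156)],.03)-o)@R,(pf-o)@R)
# side check
s=pickle.load(open("side.pkl","rb"))
Q=lambda pts,z:np.array([ray(s,230+x/4.5-.4,180+y/4.5-.4,z)[:2] for x,y in pts])
print("side bar holes",Q([(272,94),(611,279)],.037),"top holes",P([(591,312),(197,428)],.037))
print("side board corners FL,FR,BL",Q([(748,288),(236,50),(553,540)],.015))
# obstacles
for n,u,v,z in(("tin",395,320,.058),("cookie",331,345,.022),("cup",404,203,.06),("dome",140,295,.1)): print(n,ray(c,u,v,z)[:2])
E
```

```text
board [[ 0.604   0.1067]
 [ 0.7008 -0.1717]
 [ 0.5434 -0.2256]
 [ 0.4463  0.0551]] [ 0.5737 -0.0589]
0.2958940510413944 yaw 0.33385265139672265
bar [[ 0.5165  0.0518]
 [ 0.5754 -0.1807]
 [ 0.5566 -0.1848]
 [ 0.4937  0.0468]] [ 0.5355 -0.0667] 0.23993172929528944 yaw 0.2565812697522847
bar in board [[-0.0177  0.1233]
 [-0.0383 -0.1157]
 [-0.0574 -0.1134]
 [-0.041   0.126 ]] [-0.0386  0.0051]
pads [[ 0.0399  0.0897]
 [ 0.0397 -0.0895]] [[ 0.0385  0.1002]
 [ 0.038   0.0804]
 [ 0.0368 -0.0796]
 [ 0.0364 -0.0993]]
side bar holes [[ 0.562  -0.161 ]
 [ 0.5108  0.0319]] top holes [[ 0.5611 -0.1635]
 [ 0.5096  0.0301]]
side board corners FL,FR,BL [[ 0.4509  0.0583]
 [ 0.5452 -0.2197]
 [ 0.6115  0.1176]]
tin [ 0.4263 -0.2149]
cookie [ 0.3779 -0.0878]
cup [ 0.6608 -0.2439]
dome [0.4883 0.2745]
```

Call:
{"op": "play_rows", "data": {
  "rows": [
    [[0,0,-0.7],[0,0,0],85],
    [[0,0,-0.7],[0,0,0],85],
    [[0.5,-0.33,-0.3],[0,0,0],85],
    [[0.6,-0.4,0],[0,0,0],85],
    [[0.6,-0.4,0],[0,0,0],85],
    [[0.6,-0.4,0],[0,0,0],85],
    [[0.6,-0.4,0],[0,0,0],85],
    [[0.6,-0.4,0],[0,0,0],85]
  ]
}}

```text
time: 0.9
eef_pos: [0.3344, -0.3258, 0.2879]
tool_rot: [[0.916, 0.4, -0.0], [0.4, -0.916, 0.0], [-0.0, -0.0, -1.0]]
ft_force: [0.3, -0.9, -0.6]
finger_gap: 0.0849
finger_force: 0.0
```

Call:
{"op": "play_rows", "data": {
  "rows": [
    [[0.6,-0.4,0],[0,0,0],85],
    [[0.6,-0.4,0],[0,0,0],85],
    [[0.6,-0.4,0],[0,0,0],85],
    [[0.6,-0.4,0],[0,0,0],85],
    [[0.6,-0.4,0],[0,0,0],85],
    [[0.6,-0.4,0],[0,0,0],85],
    [[0.6,-0.4,0],[0,0,0.556],85],
    [[0,0,0],[0,0,0],85]
  ]
}}

```text
time: 1.7
eef_pos: [0.4715, -0.112, 0.2876]
tool_rot: [[0.944, 0.329, -0.001], [0.329, -0.944, 0.001], [-0.0, -0.001, -1.0]]
ft_force: [-0.7, -0.2, -0.4]
finger_gap: 0.0854
finger_force: 0.0
```

```bash
cat >> h.py <<'E'
YAW=.334; O=np.array([.5737,-.0589])
def st(yaw=YAW):
    o=readout.get_obs(); R=np.array([[np.cos(yaw),-np.sin(yaw)],[np.sin(yaw),np.cos(yaw)]])
    T=np.array(o["tool_rot"]); p=np.array(o["eef_pos"])
    own=R.T@(p[:2]-O); f=np.array(o["ft_force"]); 
    print("t",round(o["time"],2),"own mm",(1e3*own).round(2),"z",round(1e3*p[2],2),"yaw",round(float(np.arctan2(T[1,0],T[0,0])),4),"tilt",T[2,:2].round(4),"F own",(R.T@f[:2]).round(2),f[2].round(2),"M",np.round(o["moment"],2),"gap",round(o["finger_gap"],4))
E
python3 -c "
from h import *; st()"
```

```text
t 1.7 own mm [-113.98  -16.69] z 287.59 yaw 0.3348 tilt [-0.0004 -0.001 ] F own [-0.77  0.02] -0.37 M [-0.01 -0.03  0.  ] gap 0.0854
```

Call:
{"op": "play_rows", "data": {
  "rows": [
    [[0.58,-0.43,0],[0,0,0],85],
    [[0,0,0.8],[0,0,0],85],
    [[0,0,0.8],[0,0,0],85],
    [[0,0,0.8],[0,0,0],85],
    [[0,0,0.8],[0,0,0],85],
    [[0,0,0.8],[0,0,0],85],
    [[0,0,0.6],[0,0,0],85],
    [[0,0,0.2],[0,0,0],85]
  ]
}}

```text
time: 2.5
eef_pos: [0.4888, -0.0851, 0.0453]
tool_rot: [[0.945, 0.328, -0.005], [0.328, -0.945, 0.001], [-0.004, -0.003, -1.0]]
ft_force: [0.2, -0.0, 0.9]
finger_gap: 0.0852
finger_force: 0.0
```

Call:
{"op": "play_rows", "data": {
  "rows": [
    [[0,0,0.2],[0,0,0],85],
    [[0,0,0.2],[0,0,0],85],
    [[0,0,0.1],[0,0,0],85],
    [[0,0,0],[0,0,0],85],
    [[0,0,0],[0,0,0],85]
  ]
}}

```text
time: 3.0
eef_pos: [0.491, -0.0851, 0.0237]
tool_rot: [[0.945, 0.328, 0.001], [0.328, -0.945, -0.0], [0.001, 0.001, -1.0]]
ft_force: [-0.8, -0.0, -0.1]
finger_gap: 0.0849
finger_force: 0.0
```

```bash
python3 -c "
from h import *; st(); c=save('side','pics/s2.png')
a=cv2.imread('pics/s2.png')[130:330,200:440]; cv2.imwrite('pics/s2c.png',cv2.resize(a,None,fx=2.8,fy=2.8))"
```

```text
t 3.0 own mm [-86.72   2.32] z 23.69 yaw 0.3342 tilt [0.0008 0.0005] F own [-0.77  0.25] -0.08 M [ 0.02 -0.    0.  ] gap 0.0849
```

View pics/s2c.png

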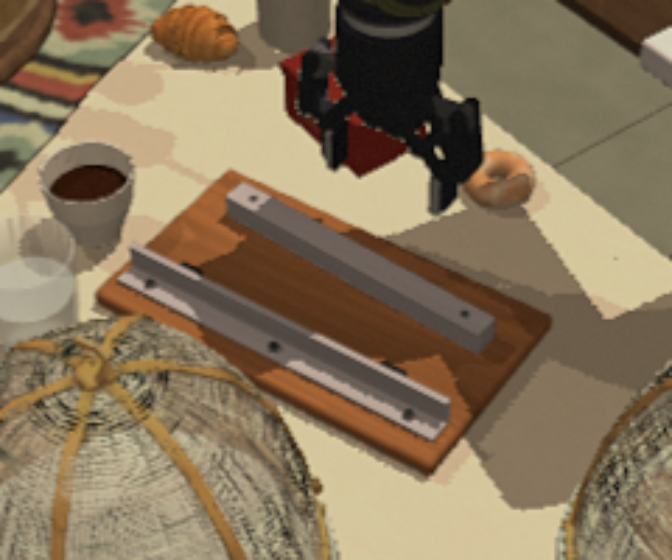

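The fingers hang in front of the bar, with tips at crop (437,205) and (335,165). I'll check their height against the TCP.

```bash
python3 -c "
from h import *; import pickle
c=pickle.load(open('side.pkl','rb'))
R=np.array([[np.cos(YAW),-np.sin(YAW)],[np.sin(YAW),np.cos(YAW)]])
for y in (.045,-.043):
  for z in (.024,.037,.06):
    p=O+R@np.array([-.0867,y]); q=proj(c,[p[0],p[1],z]); print(y,z,(q-[200,130])*2.8)"
```

```text
0.045 0.024 [432.29766017 246.33040161]
0.045 0.037 [432.72986677 233.89028622]
0.045 0.06 [433.51086056 211.41109964]
-0.043 0.024 [336.45661432 202.93109446]
-0.043 0.037 [336.16855987 190.52593613]
-0.043 0.06 [335.64836282 168.1234809 ]
```

```bash
python3 -c "
from h import *; st(); c=save('side','pics/s3.png')
a=c['color'][130:330,200:440].astype(int).max(2)
m=(a<45)
for lo,hi in((110,125),(146,165)):
  s=m[:90,lo:hi]; r=np.where(s.any(1))[0]; print(lo,r.max(), [ (np.where(s[k])[0]+lo).tolist() for k in r[-4:]])
st()"
```

```text
t 3.05 own mm [-86.7    2.33] z 23.73 yaw 0.3343 tilt [0.0009 0.0006] F own [-0.4  -0.82] 0.18 M [-0.02 -0.03  0.  ] gap 0.085
110 59 [[118, 119, 120, 121, 122, 123], [118, 119, 120, 121, 122], [118, 119, 120, 121], [118, 119, 120]]
146 74 [[157, 158, 159, 160, 161], [157, 158, 159, 160], [157, 158, 159], [157, 158]]
t 3.1 own mm [-86.72   2.36] z 23.69 yaw 0.3342 tilt [0.0009 0.0006] F own [0.67 0.7 ] -0.85 M [-0.    0.02 -0.02] gap 0.0848
```

Call:
{"op": "play_rows", "data": {
  "rows": [
    [[0,0,0.12],[0,0,0],85],
    [[0,0,0.12],[0,0,0],85],
    [[0,0,0],[0,0,0],85],
    [[0,0,0],[0,0,0],85],
    [[0,0,0],[0,0,0],85]
  ]
}}

```text
time: 3.6
eef_pos: [0.4907, -0.0851, 0.0112]
tool_rot: [[0.945, 0.328, 0.0], [0.328, -0.945, -0.0], [0.0, 0.0, -1.0]]
ft_force: [0.6, -0.5, 0.4]
finger_gap: 0.0851
finger_force: 0.0
```

```bash
python3 -c "
from h import *; st(); c=save('side','pics/s4.png')
a=c['color'][130:330,200:440].astype(int).max(2)
m=(a<45)
for lo,hi in((110,125),(146,165)):
  s=m[:90,lo:hi]; r=np.where(s.any(1))[0]; print(lo,r.max(), [ (np.where(s[k])[0]+lo).tolist() for k in r[-4:]])
w=save('wrist','pics/w4.png'); print(w['mount'],w['fov_y'])"
```

```text
t 3.6 own mm [-86.97   2.49] z 11.16 yaw 0.3342 tilt [0.0001 0.0001] F own [ 0.42 -0.71] 0.41 M [ 0.02  0.03 -0.05] gap 0.0851
110 63 [[119, 120, 121, 122, 123], [119, 120, 121, 122], [119, 120, 121], [119, 120]]
146 78 [[157, 158, 159, 160, 161], [157, 158, 159, 160, 161], [157, 158, 159, 160], [157, 158, 159]]
[[ 1.56879863e-03 -9.56053464e-01 -2.93188186e-01  7.44724321e-02]
 [ 9.99998706e-01  1.39540754e-03  8.00551993e-04 -3.32619763e-04]
 [-3.56253500e-04 -2.93189063e-01  9.56054416e-01 -1.70840791e-01]
 [ 0.00000000e+00  0.00000000e+00  0.00000000e+00  1.00000000e+00]] 59.06644653230961
```

View pics/w4.png

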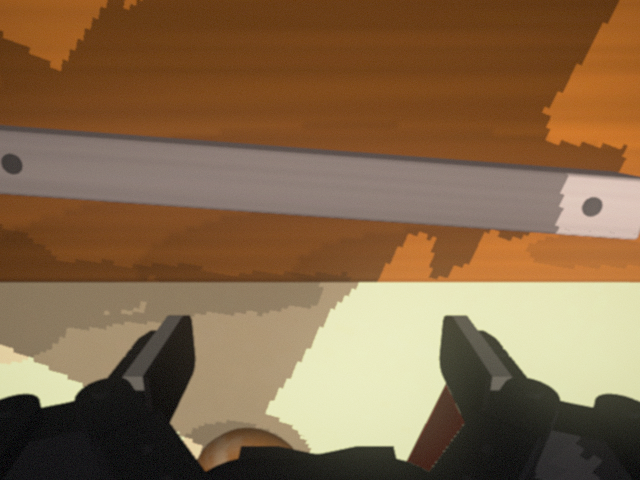

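The wrist view shows the board's front edge level at row 282, so the gripper is square to the board. The open fingertips are at (185,317) and (447,317), which triangulates to about 45 mm behind the TCP, higher than I expected. I'll raise, shut the fingers and measure where the shut tips are.

Call:
{"op": "play_rows", "data": {
  "rows": [
    [[0,0,-0.3],[0,0,0],0],
    [[0,0,-0.2],[0,0,0],0],
    [[0,0,0],[0,0,0],0],
    [[0,0,0],[0,0,0],0],
    [[0,0,0],[0,0,0],0],
    [[0,0,0],[0,0,0],0],
    [[0,0,0],[0,0,0],0]
  ]
}}

```text
time: 4.4
eef_pos: [0.4904, -0.085, 0.0357]
tool_rot: [[0.945, 0.328, -0.001], [0.328, -0.945, 0.0], [-0.001, -0.0, -1.0]]
ft_force: [0.4, 0.7, -0.1]
finger_gap: -0.0002
finger_force: 0.0
```

```bash
python3 -c "
from h import *; st(); c=save('side','pics/s5.png')
w=save('wrist','pics/w5.png')
a=cv2.imread('pics/s5.png')[130:330,200:440]; a=cv2.resize(a,(600,500)); b=cv2.resize(cv2.imread('pics/w5.png'),(200,150)); a[:150,400:]=b
R=np.array([[np.cos(YAW),-np.sin(YAW)],[np.sin(YAW),np.cos(YAW)]])
for z in (.036,.05,.065):
    p=O+R@np.array([-.076,.0025]); print(z,(proj(c,[p[0],p[1],z])-[200,130])*2.5)
cv2.imwrite('pics/c5.png',a)"
```

```text
t 4.4 own mm [-87.21   2.63] z 35.74 yaw 0.3341 tilt [-0.0005 -0.0003] F own [0.64 0.48] -0.09 M [ 0.01 -0.05 -0.02] gap -0.0002
0.036 [337.17743053 197.88032653]
0.05 [337.19336895 185.75772479]
0.065 [337.21073757 172.54732724]
```

View pics/c5.png

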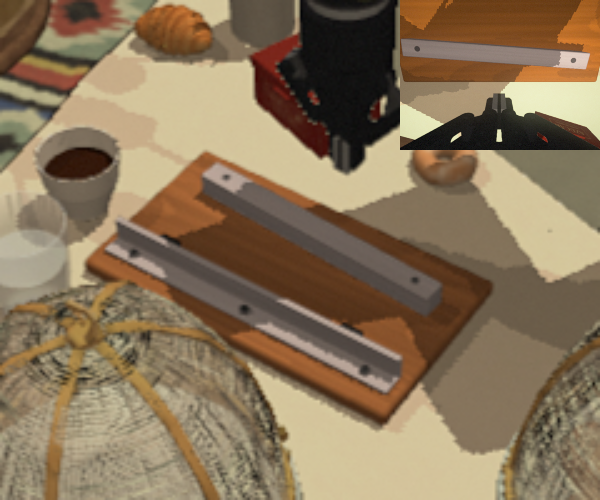

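The shut tip is at (345,172) in the picture, but both camera rays leave its height uncertain. I'll find the board height by touching down gently.

Call:
{"op": "play_rows", "data": {
  "rows": [
    [[0.14,0,0.2],[0,0,0],0],
    [[0,0,0.18],[0,0,0],0],
    [[0,0,0],[0,0,0],0],
    [[0,0,0],[0,0,0],0]
  ]
}}

```text
time: 4.9
eef_pos: [0.497, -0.0826, 0.0166]
tool_rot: [[0.945, 0.328, -0.001], [0.328, -0.945, 0.0], [-0.001, -0.001, -1.0]]
ft_force: [-0.3, -0.0, -0.5]
finger_gap: -0.0
finger_force: 0.0
```

Call:
{"op": "play_rows", "data": {
  "rows": [
    [[0,0,0.04],[0,0,0],0],
    [[0,0,0],[0,0,0],0],
    [[0,0,0],[0,0,0],0]
  ]
}}

```text
time: 5.2
eef_pos: [0.4973, -0.0828, 0.0152]
tool_rot: [[0.945, 0.328, 0.0], [0.328, -0.945, -0.0], [0.0, 0.0, -1.0]]
ft_force: [0.6, 0.1, -0.8]
finger_gap: -0.0002
finger_force: 0.0
```

Call:
{"op": "play_rows", "data": {
  "rows": [
    [[0,0,0.04],[0,0,0],0],
    [[0,0,0],[0,0,0],0],
    [[0,0,0],[0,0,0],0]
  ]
}}

```text
time: 5.5
eef_pos: [0.4972, -0.0827, 0.0131]
tool_rot: [[0.945, 0.328, -0.0], [0.328, -0.945, 0.0], [-0.0, -0.0, -1.0]]
ft_force: [0.1, -0.1, 0.2]
finger_gap: 0.0
finger_force: 0.0
```

Call:
{"op": "play_rows", "data": {
  "rows": [
    [[0,0,0.04],[0,0,0],0],
    [[0,0,0.04],[0,0,0],0],
    [[0,0,0],[0,0,0],0],
    [[0,0,0],[0,0,0],0]
  ]
}}

```text
time: 5.9
eef_pos: [0.4972, -0.0827, 0.009]
tool_rot: [[0.945, 0.328, -0.0], [0.328, -0.945, 0.0], [-0.0, -0.0, -1.0]]
ft_force: [-0.3, -0.6, 0.2]
finger_gap: 0.0002
finger_force: 0.0
```

```bash
python3 -c "
from h import *; st(); c=save('side','pics/s6.png')
a=cv2.imread('pics/s6.png')[150:270,270:400]; cv2.imwrite('pics/c6.png',cv2.resize(a,None,fx=4.5,fy=4.5,interpolation=cv2.INTER_CUBIC))"
```

```text
t 5.9 own mm [-80.09   2.57] z 9.0 yaw 0.3342 tilt [-0.0002 -0.0001] F own [-0.48 -0.48] 0.16 M [ 0.01  0.01 -0.01] gap 0.0002
```

View pics/c6.png

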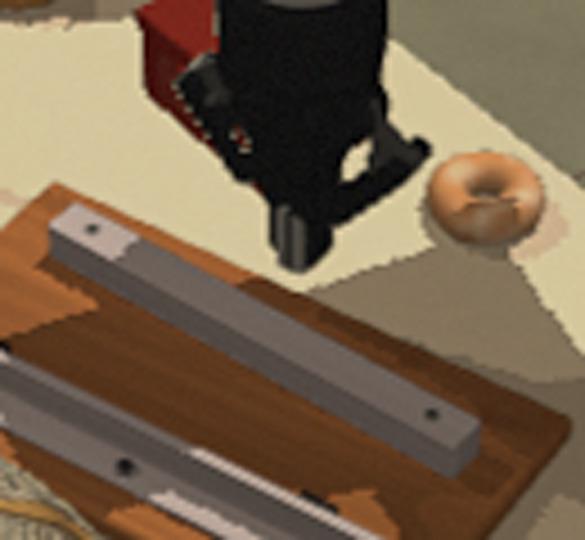

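The shut tip is at crop (298,270), still short of the board and in front of the bar. I'll solve for its height.

```bash
python3 -c "
from h import *; import pickle
c=pickle.load(open('side.pkl','rb'))
R=np.array([[np.cos(YAW),-np.sin(YAW)],[np.sin(YAW),np.cos(YAW)]])
for z in (.01,.02,.03,.04,.05): print(z,1e3*R.T@(ray(c,336.2,210,z)[:2]-O))"
```

```text
0.01 [-98.4348472   -8.83245208]
0.02 [-89.56198294  -3.01362663]
0.03 [-80.68911868   2.80519881]
0.04 [-71.81625442   8.62402425]
0.05 [-62.94339016  14.4428497 ]
```

Consistent reading: the shut tips are about 33 mm behind the reported TCP. I'll keep descending until contact.

Call:
{"op": "play_rows", "data": {
  "rows": [
    [[0,0,0.06],[0,0,0],0],
    [[0,0,0.06],[0,0,0],0],
    [[0,0,0.06],[0,0,0],0],
    [[0,0,0],[0,0,0],0],
    [[0,0,0],[0,0,0],0]
  ]
}}

```text
time: 6.45
eef_pos: [0.4972, -0.0827, -0.0]
tool_rot: [[0.945, 0.328, -0.0], [0.328, -0.945, 0.0], [-0.0, -0.0, -1.0]]
ft_force: [-0.1, -0.4, -0.1]
finger_gap: 0.0
finger_force: 0.0
```

Call:
{"op": "play_rows", "data": {
  "rows": [
    [[0,0,0.04],[0,0,0],0],
    [[0,0,0.04],[0,0,0],0],
    [[0,0,0],[0,0,0],0],
    [[0,0,0],[0,0,0],0]
  ]
}}

```text
time: 6.85
eef_pos: [0.4972, -0.0827, -0.004]
tool_rot: [[0.945, 0.328, -0.0], [0.328, -0.945, 0.0], [-0.0, -0.0, -1.0]]
ft_force: [0.2, -0.7, -0.2]
finger_gap: 0.0005
finger_force: 0.0
```

Call:
{"op": "play_rows", "data": {
  "rows": [
    [[0,0,0.04],[0,0,0],0],
    [[0,0,0.04],[0,0,0],0],
    [[0,0,0],[0,0,0],0],
    [[0,0,0],[0,0,0],0]
  ]
}}

```text
time: 7.25
eef_pos: [0.4972, -0.0827, -0.008]
tool_rot: [[0.945, 0.328, -0.0], [0.328, -0.945, 0.0], [-0.0, -0.0, -1.0]]
ft_force: [-0.9, -0.6, -0.1]
finger_gap: -0.0
finger_force: 0.0
```

Call:
{"op": "play_rows", "data": {
  "rows": [
    [[0,0,0],[0,0,0],85],
    [[0,0,0],[0,0,0],85],
    [[0,0,0],[0,0,0],85],
    [[0,0,0],[0,0,0],85],
    [[0,0,0],[0,0,0],85],
    [[0,0,0.06],[0,0,0],85],
    [[0,0,0.06],[0,0,0],85],
    [[0,0,0.06],[0,0,0],85]
  ]
}}

```text
time: 8.05
eef_pos: [0.4971, -0.0827, -0.0173]
tool_rot: [[0.945, 0.328, -0.0], [0.328, -0.945, 0.0], [-0.0, -0.0, -1.0]]
ft_force: [0.3, 0.3, -0.5]
finger_gap: 0.085
finger_force: 0.0
```

```bash
python3 -c "
from h import *; st()
c=save('side','pics/s7.png'); w=save('wrist','pics/w7.png')
a=cv2.imread('pics/s7.png')[150:270,270:400]; a=cv2.resize(a,None,fx=4.2,fy=4.2,interpolation=cv2.INTER_CUBIC)
cv2.imwrite('pics/c7.png',a)"
```

```text
t 8.05 own mm [-80.12   2.6 ] z -17.3 yaw 0.3342 tilt [-0.0002 -0.0002] F own [0.41 0.16] -0.48 M [-0.02  0.02  0.08] gap 0.085
```

View pics/c7.png

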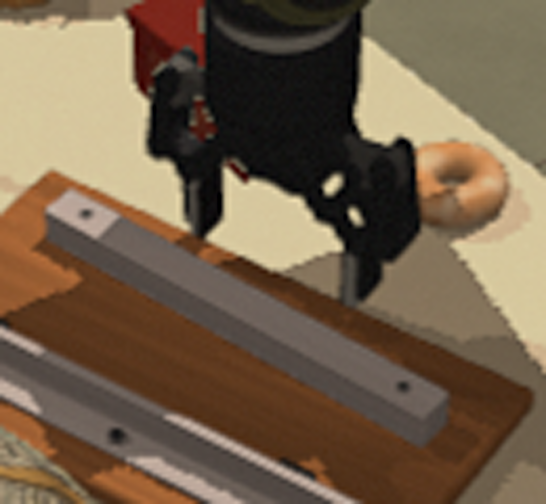

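The open tips are at crop (355,303) and (203,238), just in front of the bar. I'll check the tip height.

```bash
python3 -c "
from h import *; import pickle
c=pickle.load(open('side.pkl','rb'))
R=np.array([[np.cos(YAW),-np.sin(YAW)],[np.sin(YAW),np.cos(YAW)]])
for z in (.01,.02,.025,.03,.04): print(z,*[1e3*R.T@(ray(c,u,v,z)[:2]-O) for u,v in((354.5,222),(318.3,206.7))])"
```

```text
0.01 [-88.78881777  44.37182704] [-85.56821403 -47.48626866]
0.02 [-80.02664398  49.58012077] [-76.84299743 -41.22388152]
0.025 [-75.64555709  52.18426764] [-72.48038914 -38.09268794]
0.03 [-71.26447019  54.78841451] [-68.11778084 -34.96149437]
0.04 [-62.5022964   59.99670825] [-59.39256424 -28.69910723]
```

Call:
{"op": "play_rows", "data": {
  "rows": [
    [[0,0,0.04],[0,0,0],85],
    [[0,0,0.04],[0,0,0],85],
    [[0.08,0,0],[0,0,0],85],
    [[0.08,0,0],[0,0,0],85],
    [[0.08,0,0],[0,0,0],85],
    [[0.08,0,0],[0,0,0],85],
    [[0.08,0,0],[0,0,0],85],
    [[0.08,0,0],[0,0,0],85]
  ]
}}

```text
time: 8.95
eef_pos: [0.52, -0.0748, -0.0209]
tool_rot: [[0.945, 0.328, -0.001], [0.328, -0.945, -0.0], [-0.001, -0.0, -1.0]]
ft_force: [-2.5, -0.8, 1.4]
finger_gap: 0.085
finger_force: 1.6
```

Call:
{"op": "play_rows", "data": {
  "rows": [
    [[0.08,0,0],[0,0,0],85],
    [[0.08,0,0],[0,0,0],85],
    [[0.08,0,0],[0,0,0],85],
    [[0.08,0,0],[0,0,0],85],
    [[0.08,0,0],[0,0,0],85],
    [[0.08,0,0],[0,0,0],85],
    [[0.06,0,0],[0,0,0],85],
    [[0,0,0],[0,0,0],85]
  ]
}}

```text
time: 9.75
eef_pos: [0.5459, -0.0658, -0.021]
tool_rot: [[0.945, 0.328, 0.001], [0.328, -0.945, 0.0], [0.001, 0.0, -1.0]]
ft_force: [0.1, 0.8, -0.9]
finger_gap: 0.0849
finger_force: 0.0
```

```bash
python3 - <<'E'
from h import *
st(); w=save('wrist','pics/w8.png'); c=save('side','pics/s8.png')
E
```

```text
t 9.75 own mm [-28.49   2.57] z -20.97 yaw 0.3343 tilt [0.0007 0.0002] F own [0.31 0.73] -0.87 M [ 0.03 -0.04 -0.01] gap 0.0849
```

View pics/w8.png

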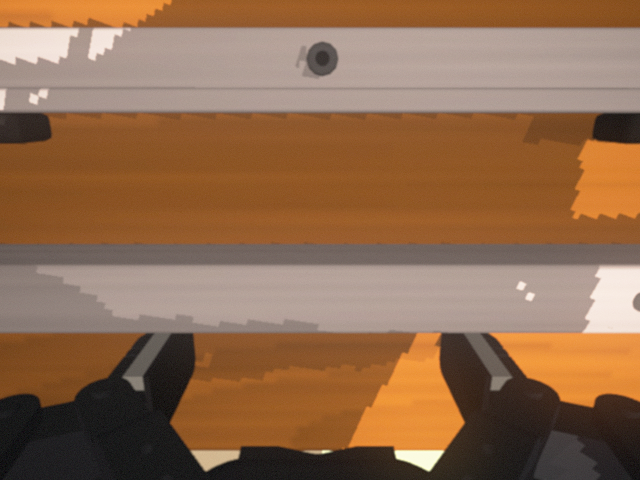

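The wrist view shows the bar square to the rail and flush on both fingers (front edge at row 332, rear top edge at 265). The pads' front is at about row 143, which leaves a gap of about 32 mm. I'll push 27 mm more, then back off.

Call:
{"op": "play_rows", "data": {
  "rows": [
    [[0.08,0,0],[0,0,0],85],
    [[0.08,0,0],[0,0,0],85],
    [[0.08,0,0],[0,0,0],85],
    [[0.08,0,0],[0,0,0],85],
    [[0.08,0,0],[0,0,0],85],
    [[0.08,0,0],[0,0,0],85],
    [[0.06,0,0],[0,0,0],85],
    [[0,0,0],[0,0,0],85]
  ]
}}

```text
time: 10.65
eef_pos: [0.5714, -0.057, -0.0208]
tool_rot: [[0.945, 0.328, 0.001], [0.328, -0.945, -0.0], [0.001, 0.0, -1.0]]
ft_force: [-0.2, -0.6, -0.6]
finger_gap: 0.0851
finger_force: 0.0
```

```bash
python3 - <<'E'
from h import *
st(); w=save('wrist','pics/w9.png'); print(w['cx'],w['cy'])
g=cv2.cvtColor(w['color'],cv2.COLOR_RGB2HSV)
for u in (60,250,320,380,560):
    col=w['color'][:,u].astype(int); d=np.abs(np.diff(col,axis=0)).sum(1); r=np.where(d>40)[0]; print(u,[(int(k),col[k+1].tolist()) for k in r if 60<k<340][:14])
for u in (20,620):
    col=w['color'][:,u].astype(int); d=np.abs(np.diff(col,axis=0)).sum(1); r=np.where(d>40)[0]; print(u,[(int(k),col[k+1].tolist()) for k in r if k<340][:14])
E
```

```text
t 10.65 own mm [-1.53  2.53] z -20.84 yaw 0.3343 tilt [0.0006 0.0002] F own [-0.42 -0.49] -0.63 M [-0.03 -0.06 -0.  ] gap 0.0851
316.89814320734354 241.3085397988275
60 [(63, [178, 153, 117]), (64, [151, 118, 78]), (65, [151, 101, 53]), (125, [132, 105, 87]), (126, [142, 123, 116]), (183, [106, 95, 90]), (194, [124, 110, 104]), (195, [140, 127, 119]), (214, [129, 116, 111]), (215, [95, 85, 80]), (216, [61, 54, 51]), (217, [42, 37, 36]), (227, [68, 46, 36]), (228, [100, 64, 39])]
250 [(63, [181, 155, 120]), (64, [144, 110, 78]), (65, [133, 85, 43]), (126, [146, 126, 119]), (127, [164, 145, 139]), (182, [141, 127, 119]), (183, [118, 106, 102]), (194, [129, 115, 110]), (195, [147, 132, 126]), (215, [135, 108, 99]), (216, [133, 93, 66]), (264, [142, 126, 120]), (321, [142, 128, 122]), (332, [123, 84, 60])]
320 [(63, [178, 153, 116]), (64, [143, 107, 78]), (65, [131, 85, 51]), (125, [132, 106, 89]), (126, [146, 128, 118]), (127, [161, 144, 138]), (139, [156, 139, 131]), (140, [116, 105, 100]), (141, [88, 78, 74]), (149, [67, 62, 58]), (169, [112, 99, 94]), (170, [144, 131, 126]), (171, [1
[... 657 characters left out ...]
, [153, 136, 129]), (331, [181, 126, 93])]
20 [(55, [221, 212, 161]), (56, [200, 180, 139]), (63, [161, 135, 96]), (64, [139, 103, 62]), (123, [162, 99, 51]), (124, [138, 90, 61]), (125, [142, 116, 96]), (126, [175, 155, 144]), (127, [209, 187, 174]), (128, [228, 207, 194]), (154, [207, 182, 173]), (155, [172, 152, 145]), (156, [158, 138, 132]), (182, [128, 113, 109])]
620 [(46, [221, 214, 166]), (47, [238, 237, 194]), (55, [226, 219, 172]), (56, [197, 178, 140]), (63, [169, 145, 111]), (64, [133, 101, 72]), (65, [115, 69, 35]), (124, [187, 111, 59]), (125, [154, 111, 90]), (126, [162, 143, 133]), (127, [206, 185, 176]), (128, [230, 212, 197]), (129, [243, 227, 220]), (154, [198, 175, 165])]
```

Call:
{"op": "play_rows", "data": {
  "rows": [
    [[-0.3,0,0],[0,0,0],85],
    [[-0.1,0,-0.22],[0,0,0],85],
    [[0,-0.45,0],[0,0,0],0],
    [[0,-0.4,0],[0,0,0],0],
    [[0,-0.4,0],[0,0,0],0],
    [[0,-0.4,0],[0,0,0],0],
    [[0,0,0],[0,0,0],0],
    [[0,0,0],[0,0,0],0]
  ]
}}

```text
time: 11.5
eef_pos: [0.5256, 0.0142, -0.0091]
tool_rot: [[0.944, 0.329, 0.001], [0.329, -0.944, -0.0], [0.001, 0.001, -1.0]]
ft_force: [-0.9, 0.4, 0.6]
finger_gap: 0.0002
finger_force: 0.0
```

Call:
{"op": "play_rows", "data": {
  "rows": [
    [[0,0,0],[0,0,0],0],
    [[0,0,0],[0,0,0],0]
  ]
}}

```text
time: 11.7
eef_pos: [0.5253, 0.0136, -0.0097]
tool_rot: [[0.945, 0.327, 0.0], [0.327, -0.945, -0.0], [0.0, 0.0, -1.0]]
ft_force: [-0.3, -0.0, -0.0]
finger_gap: 0.0001
finger_force: 0.0
```

```bash
python3 - <<'E'
from h import *
st(); w=save('wrist','pics/w10.png')
for u in (60,200,250,290,380,500):
    col=w['color'][:,u].astype(int); d=np.abs(np.diff(col,axis=0)).sum(1); r=np.where(d>40)[0]; print(u,[(int(k),col[k+1].tolist()) for k in r if 90<k<380])
E
```

```text
t 11.7 own mm [-21.98  84.34] z -9.75 yaw 0.3334 tilt [0.0003 0.0002] F own [-0.24  0.08] -0.04 M [-0.03  0.04 -0.02] gap 0.0001
60 [(102, [219, 203, 158]), (103, [195, 172, 133])]
200 [(113, [132, 118, 112]), (115, [146, 129, 122]), (133, [139, 125, 117]), (135, [124, 101, 93]), (136, [128, 86, 65]), (187, [138, 124, 115]), (255, [133, 97, 77]), (363, [101, 60, 34]), (364, [66, 42, 28]), (365, [36, 31, 25])]
250 [(135, [117, 98, 90]), (136, [114, 79, 61]), (187, [137, 122, 117]), (215, [132, 118, 114]), (216, [117, 103, 97]), (229, [121, 109, 104]), (230, [144, 129, 123]), (255, [126, 95, 77]), (256, [121, 77, 50]), (369, [110, 64, 27]), (370, [72, 48, 29]), (371, [32, 23, 22])]
290 [(135, [106, 93, 91]), (136, [73, 63, 62]), (137, [55, 48, 46]), (163, [116, 73, 43]), (186, [125, 110, 104]), (255, [127, 95, 73]), (311, [75, 44, 27]), (322, [43, 34, 33])]
380 [(113, [127, 113, 107]), (136, [127, 88, 63]), (187, [140, 124, 119]), (255, [133, 97, 77]), (256, [130, 82, 47]), (368, [106, 64, 30]), (369, [70, 43, 27]), (370, [38, 25, 22])]
500 [(133, [136, 123, 116]), (135, [113, 91, 81]), (136, [122, 79, 56]), (186, [131, 118, 111]), (254, [136, 112, 103]), (255, [132, 92, 68]), (310, [193, 113, 42]), (311, [162, 95, 40]), (329, [227, 136, 54])]
```

Call:
{"op": "play_rows", "data": {
  "rows": [
    [[0.1,0,0],[0,0,0],0],
    [[0.1,0,0],[0,0,0],0],
    [[0.1,0,0],[0,0,0],0],
    [[0.06,0,0],[0,0,0],0],
    [[0.04,0,0],[0,0,0],0],
    [[0.04,0,0],[0,0,0],0],
    [[0.04,0,0],[0,0,0],0],
    [[0,0,0],[0,0,0],0]
  ]
}}

```text
time: 12.55
eef_pos: [0.5478, 0.0222, -0.01]
tool_rot: [[0.945, 0.328, 0.0], [0.328, -0.945, 0.0], [0.0, -0.0, -1.0]]
ft_force: [-0.1, 0.3, -0.7]
finger_gap: -0.0
finger_force: 0.0
```

```bash
python3 - <<'E'
from h import *
st(); w=save('wrist','pics/w11.png')
for u in (100,200,290,450,600):
    col=w['color'][:,u].astype(int); d=np.abs(np.diff(col,axis=0)).sum(1); r=np.where(d>40)[0]; print(u,[(int(k),col[k+1].tolist()) for k in r if 90<k<380])
E
```

```text
t 12.55 own mm [ 2.06 85.09] z -9.96 yaw 0.3342 tilt [ 0. -0.] F own [0.05 0.31] -0.68 M [-0.08  0.03  0.03] gap -0.0
100 [(160, [217, 208, 163]), (161, [188, 171, 133])]
200 [(136, [124, 108, 99]), (187, [129, 115, 110]), (188, [107, 97, 90]), (189, [90, 79, 75]), (200, [125, 113, 108]), (218, [118, 99, 90]), (219, [117, 82, 61]), (249, [114, 101, 97]), (364, [61, 39, 28]), (365, [31, 24, 17])]
290 [(136, [123, 107, 100]), (137, [137, 122, 117]), (188, [105, 95, 90]), (200, [126, 112, 107]), (218, [105, 93, 89]), (219, [72, 65, 59]), (220, [52, 48, 44]), (239, [69, 63, 61]), (251, [113, 104, 95]), (314, [92, 82, 79]), (315, [55, 49, 46]), (316, [41, 34, 33])]
450 [(135, [109, 85, 69]), (136, [120, 103, 98]), (137, [135, 120, 113]), (188, [110, 98, 92]), (189, [93, 83, 79]), (200, [127, 110, 107]), (218, [119, 99, 93]), (219, [115, 85, 66]), (255, [125, 113, 110]), (317, [124, 99, 89]), (318, [122, 82, 58]), (373, [53, 35, 21])]
600 [(132, [139, 80, 34]), (135, [115, 89, 72]), (136, [138, 123, 113]), (137, [178, 160, 151]), (138, [211, 188, 178]), (139, [225, 204, 192]), (160, [195, 173, 165]), (161, [173, 157, 148]), (162, [160, 143, 134]), (188, [113, 101, 95]), (199, [115, 103, 97]), (200, [151, 135, 129]), (201, [183, 165, 154]), (202, [203, 182, 174]), (218, [187, 167, 157]), (219, [140, 113, 98]), (220, [112, 73, 49]), (257, [127, 114, 106]), (258, [154, 138, 133]), (259, [177, 159, 149]), (260, [194, 173, 164]), (261, [210, 188, 178]), (320, [201, 164, 149]), (321, [198, 135, 98]), (322, [198, 123, 62])]
```

Call:
{"op": "play_rows", "data": {
  "rows": [
    [[0.02,0,0],[0,0,0],0],
    [[0,0,0],[0,0,0],0]
  ]
}}

```text
time: 12.8
eef_pos: [0.5486, 0.0224, -0.0099]
tool_rot: [[0.945, 0.328, -0.0], [0.328, -0.945, 0.0], [-0.0, -0.0, -1.0]]
ft_force: [-0.3, 0.8, 0.4]
finger_gap: -0.0002
finger_force: 0.4
```

Call:
{"op": "play_rows", "data": {
  "rows": [
    [[0.02,0,0],[0,0,0],0],
    [[0,0,0],[0,0,0],0]
  ]
}}

```text
time: 13.0
eef_pos: [0.5496, 0.0228, -0.0099]
tool_rot: [[0.945, 0.328, 0.0], [0.328, -0.945, 0.0], [0.0, 0.0, -1.0]]
ft_force: [-0.9, 0.3, 0.3]
finger_gap: 0.0
finger_force: 0.4
```

Call:
{"op": "play_rows", "data": {
  "rows": [
    [[0.01,0,0],[0,0,0],0],
    [[0,0,0],[0,0,0],0]
  ]
}}

```text
time: 13.2
eef_pos: [0.55, 0.0229, -0.0099]
tool_rot: [[0.945, 0.328, -0.0], [0.328, -0.945, -0.0], [-0.0, -0.0, -1.0]]
ft_force: [-1.6, -0.1, -0.2]
finger_gap: -0.0004
finger_force: 1.0
```

Call:
{"op": "play_rows", "data": {
  "rows": [
    [[0.01,0,0],[0,0,0],0],
    [[0,0,0],[0,0,0],0]
  ]
}}

```text
time: 13.4
eef_pos: [0.55, 0.0229, -0.01]
tool_rot: [[0.945, 0.328, -0.001], [0.328, -0.945, -0.0], [-0.001, -0.0, -1.0]]
ft_force: [-5.7, -1.7, 1.8]
finger_gap: -0.0001
finger_force: 3.0
```

Call:
{"op": "play_rows", "data": {
  "rows": [
    [[0.01,0,0],[0,0,0],0],
    [[0,0,0],[0,0,0],0]
  ]
}}

```text
time: 13.6
eef_pos: [0.5501, 0.023, -0.01]
tool_rot: [[0.945, 0.328, -0.002], [0.328, -0.945, -0.0], [-0.002, -0.0, -1.0]]
ft_force: [-10.5, -3.0, 6.4]
finger_gap: 0.0
finger_force: 4.9
```

Call:
{"op": "play_rows", "data": {
  "rows": [
    [[0.01,0,0],[0,0,0],0],
    [[0,0,0],[0,0,0],0]
  ]
}}

```text
time: 13.8
eef_pos: [0.5501, 0.023, -0.01]
tool_rot: [[0.945, 0.328, -0.003], [0.328, -0.945, -0.001], [-0.003, -0.001, -1.0]]
ft_force: [-13.2, -6.0, 8.7]
finger_gap: -0.0002
finger_force: 7.0
```

Call:
{"op": "play_rows", "data": {
  "rows": [
    [[0,0,0],[0,0,0],0],
    [[0,0,0],[0,0,0],0],
    [[0,0,0],[0,0,0],0],
    [[0,0,0],[0,0,0],0]
  ]
}}

```text
time: 14.2
eef_pos: [0.5501, 0.023, -0.01]
tool_rot: [[0.945, 0.328, -0.003], [0.328, -0.945, -0.001], [-0.003, -0.001, -1.0]]
ft_force: [-13.1, -5.1, 8.6]
finger_gap: 0.0
finger_force: 6.9
```

Call:
{"op": "play_rows", "data": {
  "rows": [
    [[-0.03,0,0],[0,0,0],0],
    [[-0.1,0,0],[0,0,0],0],
    [[-0.3,0,0],[0,0,0],0],
    [[0,0.6,0],[0,0,0],0],
    [[0,0.6,0],[0,0,0],0],
    [[0,0.6,0],[0,0,0],0],
    [[0,0.6,0],[0,0,0],0],
    [[0,0.6,0],[0,0,0],0]
  ]
}}

```text
time: 15.0
eef_pos: [0.5807, -0.1266, -0.0098]
tool_rot: [[0.945, 0.328, 0.001], [0.328, -0.945, -0.0], [0.001, 0.0, -1.0]]
ft_force: [-0.3, 0.7, 0.2]
finger_gap: -0.0001
finger_force: 0.0
```

Call:
{"op": "play_rows", "data": {
  "rows": [
    [[0,0.42,0],[0,0,0],0],
    [[0,0,0],[0,0,0],0],
    [[0,0,0],[0,0,0],0]
  ]
}}

```text
time: 15.3
eef_pos: [0.587, -0.1451, -0.0101]
tool_rot: [[0.945, 0.327, -0.0], [0.327, -0.945, 0.0], [0.0, -0.0, -1.0]]
ft_force: [0.0, 0.3, 0.2]
finger_gap: 0.0002
finger_force: 0.0
```

```bash
python3 - <<'E'
from h import *
st(); w=save('wrist','pics/w12.png')
for u in (100,200,250,290,330,380,450,600):
    col=w['color'][:,u].astype(int); d=np.abs(np.diff(col,axis=0)).sum(1); r=np.where(d>40)[0]; print(u,[(int(k),col[k+1].tolist()) for k in r if 120<k<330])
E
```

```text
t 15.3 own mm [-15.74 -85.78] z -10.13 yaw 0.3336 tilt [ 0.     -0.0002] F own [0.09 0.24] 0.23 M [0.01 0.02 0.01] gap 0.0002
100 [(134, [100, 90, 87]), (137, [113, 98, 93]), (138, [125, 113, 107]), (157, [116, 104, 97]), (158, [104, 84, 76]), (159, [107, 71, 47]), (201, [131, 117, 111]), (267, [118, 96, 85]), (268, [120, 82, 59])]
200 [(134, [100, 87, 84]), (137, [112, 97, 92]), (138, [131, 116, 110]), (158, [114, 89, 74]), (159, [113, 73, 48]), (271, [118, 85, 63])]
250 [(134, [101, 90, 86]), (137, [109, 98, 92]), (138, [127, 114, 109]), (157, [117, 102, 95]), (158, [107, 83, 71]), (159, [101, 66, 46]), (271, [123, 106, 101]), (273, [122, 82, 59])]
290 [(133, [123, 109, 106]), (134, [103, 90, 86]), (138, [130, 115, 109]), (157, [113, 100, 97]), (158, [102, 83, 71]), (207, [123, 112, 106]), (274, [119, 85, 62]), (312, [41, 30, 23])]
330 [(134, [98, 88, 84]), (137, [109, 97, 92]), (138, [126, 114, 108]), (157, [111, 101, 93]), (158, [82, 72, 69]), (159, [56, 48, 42]), (183, [83, 56, 36]), (184, [116, 69, 40]), (209, [134, 119, 114]), (240, [102, 92, 87]), (275, [119, 91, 74])]
380 [(133, [123, 109, 102]), (134, [102, 91, 86]), (137, [111, 100, 94]), (157, [116, 99, 93]), (158, [106, 81, 66]), (210, [122, 109, 103]), (277, [126, 88, 65]), (292, [179, 107, 46])]
450 [(133, [116, 103, 94]), (134, [95, 83, 81]), (137, [109, 98, 92]), (138, [128, 113, 106]), (157, [113, 97, 92]), (159, [116, 71, 45]), (280, [157, 94, 45]), (281, [186, 110, 48])]
600 [(163, [114, 99, 78]), (300, [154, 146, 116]), (301, [182, 175, 139]), (302, [213, 213, 168]), (303, [228, 229, 179])]
```

View pics/w12.png

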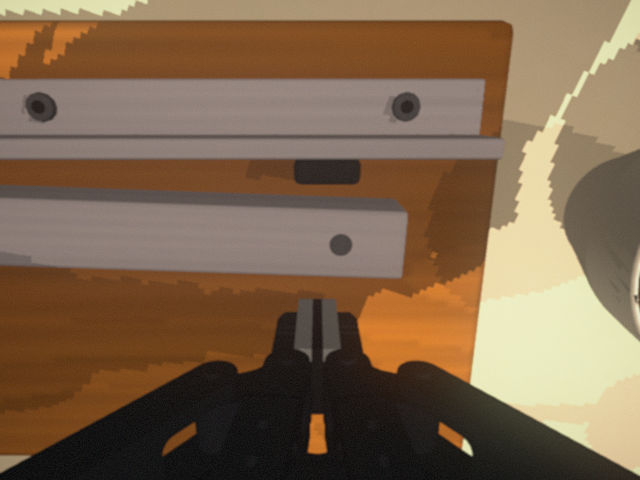

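The wrist view shows the bar's right end about 5 to 6 mm short of the right pad (pad at (327,172), bar rear edge at row 208, tilt about 0.037 rad). The finger stands in front of the hole at (341,244). Now I'll push the right end home.

Call:
{"op": "play_rows", "data": {
  "rows": [
    [[0.1,0,0],[0,0,0],0],
    [[0.1,0,0],[0,0,0],0],
    [[0.06,0,0],[0,0,0],0],
    [[0.03,0,0],[0,0,0],0],
    [[0.03,0,0],[0,0,0],0],
    [[0.02,0,0],[0,0,0],0],
    [[0,0,0],[0,0,0],0]
  ]
}}

```text
time: 16.05
eef_pos: [0.6033, -0.1396, -0.01]
tool_rot: [[0.945, 0.328, 0.0], [0.328, -0.945, 0.0], [0.0, -0.0, -1.0]]
ft_force: [0.6, -0.1, 0.2]
finger_gap: 0.0001
finger_force: 0.0
```

```bash
python3 - <<'E'
from h import *
st(); w=save('wrist','pics/w13.png')
for u in (60,200,250,290,330,380,):
    col=w['color'][:,u].astype(int); d=np.abs(np.diff(col,axis=0)).sum(1); r=np.where(d>40)[0]; print(u,[(int(k),col[k+1].tolist()) for k in r if 170<k<330])
E
```

```text
t 16.05 own mm [  1.53 -85.93] z -9.96 yaw 0.3342 tilt [ 0.0001 -0.    ] F own [ 0.5  -0.33] 0.2 M [ 0.01 -0.01 -0.02] gap 0.0001
60 [(172, [79, 70, 66]), (173, [111, 100, 95]), (174, [137, 120, 116]), (186, [112, 99, 95]), (187, [95, 86, 82]), (198, [116, 107, 97]), (199, [132, 119, 113]), (216, [112, 97, 89]), (217, [102, 74, 60]), (248, [111, 101, 94]), (249, [127, 114, 109]), (312, [96, 65, 43])]
200 [(186, [119, 106, 101]), (187, [96, 88, 84]), (198, [119, 106, 100]), (199, [136, 123, 115]), (216, [115, 102, 93]), (217, [110, 84, 68]), (251, [130, 115, 112]), (313, [100, 78, 63])]
250 [(186, [118, 105, 99]), (187, [98, 86, 83]), (198, [124, 110, 103]), (216, [115, 104, 97]), (217, [101, 79, 67]), (314, [108, 84, 69]), (315, [101, 67, 40])]
290 [(186, [119, 105, 100]), (187, [100, 89, 84]), (199, [136, 121, 117]), (216, [116, 104, 95]), (217, [100, 80, 65]), (218, [94, 63, 43]), (314, [105, 95, 90]), (315, [69, 62, 58]), (316, [44, 41, 38])]
330 [(187, [103, 94, 88]), (198, [119, 102, 101]), (216, [108, 97, 93]), (217, [78, 69, 67]), (218, [55, 48, 45]), (238, [78, 71, 68]), (252, [117, 106, 99]), (253, [131, 119, 113]), (282, [102, 92, 86]), (314, [119, 105, 99])]
380 [(186, [118, 105, 99]), (187, [98, 87, 82]), (199, [134, 121, 115]), (217, [110, 78, 64]), (316, [170, 110, 68])]
```

Call:
{"op": "play_rows", "data": {
  "rows": [
    [[0.02,0,0],[0,0,0],0],
    [[0,0,0],[0,0,0],0],
    [[0.01,0,0],[0,0,0],0],
    [[0,0,0],[0,0,0],0]
  ]
}}

```text
time: 16.5
eef_pos: [0.6047, -0.1392, -0.01]
tool_rot: [[0.945, 0.328, -0.0], [0.328, -0.945, -0.0], [-0.0, -0.0, -1.0]]
ft_force: [-0.9, -0.4, 0.1]
finger_gap: 0.0003
finger_force: 0.4
```

Call:
{"op": "play_rows", "data": {
  "rows": [
    [[0.01,0,0],[0,0,0],0],
    [[0,0,0],[0,0,0],0]
  ]
}}

```text
time: 16.7
eef_pos: [0.6052, -0.139, -0.0099]
tool_rot: [[0.945, 0.328, 0.0], [0.328, -0.945, 0.0], [0.0, -0.0, -1.0]]
ft_force: [-0.4, -0.5, -0.2]
finger_gap: -0.0
finger_force: 0.4
```

Call:
{"op": "play_rows", "data": {
  "rows": [
    [[0.01,0,0],[0,0,0],0],
    [[0,0,0],[0,0,0],0]
  ]
}}

```text
time: 16.9
eef_pos: [0.6057, -0.1388, -0.0099]
tool_rot: [[0.945, 0.328, 0.0], [0.328, -0.945, 0.0], [0.0, 0.0, -1.0]]
ft_force: [-0.7, -0.7, -0.5]
finger_gap: -0.0002
finger_force: 0.3
```

Call:
{"op": "play_rows", "data": {
  "rows": [
    [[0.01,0,0],[0,0,0],0],
    [[0,0,0],[0,0,0],0]
  ]
}}

```text
time: 17.1
eef_pos: [0.6061, -0.1386, -0.01]
tool_rot: [[0.945, 0.328, -0.0], [0.328, -0.945, 0.0], [-0.0, -0.0, -1.0]]
ft_force: [-0.4, -0.5, -0.2]
finger_gap: 0.0
finger_force: 0.3
```

Call:
{"op": "play_rows", "data": {
  "rows": [
    [[0.01,0,0],[0,0,0],0],
    [[0,0,0],[0,0,0],0]
  ]
}}

```text
time: 17.3
eef_pos: [0.6066, -0.1385, -0.0099]
tool_rot: [[0.945, 0.328, -0.0], [0.328, -0.945, 0.0], [-0.0, -0.0, -1.0]]
ft_force: [-1.2, -0.5, -0.5]
finger_gap: 0.0
finger_force: 0.6
```

Call:
{"op": "play_rows", "data": {
  "rows": [
    [[0.01,0,0],[0,0,0],0],
    [[0,0,0],[0,0,0],0]
  ]
}}

```text
time: 17.5
eef_pos: [0.6066, -0.1384, -0.0099]
tool_rot: [[0.945, 0.328, -0.001], [0.328, -0.945, 0.0], [-0.001, -0.0, -1.0]]
ft_force: [-5.5, -1.4, 2.0]
finger_gap: 0.0002
finger_force: 2.8
```

Call:
{"op": "play_rows", "data": {
  "rows": [
    [[0.01,0,0],[0,0,0],0],
    [[0.01,0,0],[0,0,0],0],
    [[0,0,0],[0,0,0],0],
    [[0,0,0],[0,0,0],0],
    [[0,0,0],[0,0,0],0],
    [[0,0,0],[0,0,0],0]
  ]
}}

```text
time: 18.1
eef_pos: [0.6066, -0.1384, -0.0099]
tool_rot: [[0.945, 0.328, -0.003], [0.328, -0.945, -0.0], [-0.003, -0.001, -1.0]]
ft_force: [-13.8, -3.1, 8.1]
finger_gap: -0.0002
finger_force: 7.0
```

```bash
cat >> h.py <<'E'
def line(w,us,lo,hi):  # bar front top edge: last strong edge in rows lo..hi, per column, in mm of tool x/y at z=.037
    p=readout.get_obs()["eef_pos"]; M=np.array(w["mount"]); f=240/np.tan(np.radians(w["fov_y"])/2); out=[]
    g=cv2.cvtColor(w['color'],cv2.COLOR_RGB2GRAY).astype(float)
    s=w['color'].astype(int); sat=cv2.GaussianBlur((s[:,:,0]-s[:,:,2]).astype(np.float32),(1,5),0)/(g+5)
    for u in us:
        d=np.diff(sat[lo:hi,u]); v=lo+int(np.abs(d).argmax())+.5
        r=M[:3,:3]@np.array([(u-w["cx"])/f,(v-w["cy"])/f,1]); t=(-(.037-p[2])-M[2,3])/r[2]; q=M[:3,3]+r*t; out.append((q[1],q[0]))
    out=1e3*np.array(out); k=np.polyfit(out[:,0],out[:,1],1); res=out[:,1]-np.polyval(k,out[:,0]); print("line slope",k.round(4),"res",res.std().round(2))
E
python3 - <<'E'
from h import *
st(); w=save('wrist','pics/w14.png')
for lo,hi in((180,215),(205,235),(290,330)): line(w,[x for x in range(30,270,10)],lo,hi)
E
```

```text
t 18.1 own mm [  5.01 -85.88] z -9.94 yaw 0.334 tilt [-0.0032 -0.0011] F own [-14.05   1.57] 8.1 M [-0.56  2.16  0.03] gap -0.0002
line slope [-1.86000e-02  4.87762e+01] res 1.68
line slope [3.50000e-03 4.01709e+01] res 0.15
line slope [7.60000e-03 1.08577e+01] res 0.18
```

Call:
{"op": "play_rows", "data": {
  "rows": [
    [[-0.03,0,0],[0,0,0],0],
    [[-0.1,0,0],[0,0,0],0],
    [[-0.3,0,0],[0,0,0],0],
    [[0,-0.6,0],[0,0,0],0],
    [[0,-0.6,0],[0,0,0],0],
    [[0,-0.5,0],[0,0,0],0],
    [[0,0,0],[0,0,0],0],
    [[0,0,0],[0,0,0],0]
  ]
}}

```text
time: 18.95
eef_pos: [0.5601, -0.0647, -0.0096]
tool_rot: [[0.944, 0.329, 0.001], [0.329, -0.944, -0.0], [0.001, 0.0, -1.0]]
ft_force: [0.2, -0.6, 0.1]
finger_gap: 0.0
finger_force: 0.0
```

```bash
python3 - <<'E'
from h import *
st(); w=save('wrist','pics/w15.png')
for u in (60,320,580):
    col=w['color'][:,u].astype(int); d=np.abs(np.diff(col,axis=0)).sum(1); r=np.where(d>40)[0]; print(u,[(int(k),col[k+1].tolist()) for k in r if 100<k<330])
us=list(range(40,240,8))+list(range(400,600,8))
for lo,hi in((145,170),(240,285)): line(w,us,lo,hi)
E
```

```text
t 18.95 own mm [-14.78  -0.98] z -9.63 yaw 0.335 tilt [0.0007 0.0004] F own [-0.05 -0.64] 0.07 M [-0.08  0.    0.03] gap 0.0
60 [(106, [225, 203, 190]), (107, [189, 168, 157]), (108, [162, 143, 137]), (136, [123, 112, 104]), (137, [103, 92, 86]), (141, [143, 127, 120]), (160, [118, 107, 100]), (161, [80, 73, 68]), (162, [54, 47, 47]), (180, [76, 57, 46]), (181, [98, 76, 66]), (193, [138, 125, 117]), (261, [124, 95, 86]), (262, [111, 70, 42])]
320 [(118, [104, 95, 89]), (119, [131, 115, 110]), (120, [155, 139, 131]), (136, [144, 130, 122]), (137, [119, 107, 102]), (141, [147, 129, 125]), (161, [123, 103, 90]), (162, [126, 89, 62]), (190, [125, 111, 106]), (191, [142, 128, 122]), (258, [143, 123, 110]), (259, [142, 107, 86]), (260, [141, 88, 56]), (298, [75, 47, 34])]
580 [(136, [152, 134, 128]), (137, [117, 106, 98]), (138, [100, 88, 85]), (141, [129, 116, 108]), (142, [148, 134, 127]), (160, [139, 124, 117]), (161, [112, 99, 96]), (162, [81, 71, 66]), (163, [55, 45, 43]), (187, [102, 90, 85]), (188, [121, 109, 103]), (189, [152, 133, 126]), (190, [182, 162, 154]), (191, [207, 186, 176]), (192, [224, 202, 190]), (257, [222, 184, 167]), (258, [214, 148, 111]), (259, [212, 130, 69])]
line slope [1.30000e-03 6.02362e+01] res 0.27
line slope [8.10000e-03 3.02241e+01] res 0.15
```

The bar is about 0.007 rad off parallel, so the left end is about 1.2 mm off its pad. That is within limits, but I'll close it with a light push left of the middle, which shouldn't swing the right end back.

Call:
{"op": "play_rows", "data": {
  "rows": [
    [[0,-0.6,0],[0,0,0],0],
    [[0.12,0,0],[0,0,0],0],
    [[0.12,0,0],[0,0,0],0],
    [[0.06,0,0],[0,0,0],0],
    [[0.03,0,0],[0,0,0],0],
    [[0.02,0,0],[0,0,0],0],
    [[0,0,0],[0,0,0],0],
    [[0,0,0],[0,0,0],0]
  ]
}}

```text
time: 19.8
eef_pos: [0.5664, -0.0308, -0.01]
tool_rot: [[0.945, 0.328, -0.0], [0.328, -0.945, 0.0], [-0.0, -0.0, -1.0]]
ft_force: [0.1, -0.3, 0.5]
finger_gap: -0.0003
finger_force: 0.0
```

Call:
{"op": "play_rows", "data": {
  "rows": [
    [[0.01,0,0],[0,0,0],0],
    [[0,0,0],[0,0,0],0],
    [[0.01,0,0],[0,0,0],0],
    [[0,0,0],[0,0,0],0]
  ]
}}

```text
time: 20.2
eef_pos: [0.5675, -0.0303, -0.0099]
tool_rot: [[0.945, 0.328, 0.0], [0.328, -0.945, -0.0], [0.0, 0.0, -1.0]]
ft_force: [-0.2, 0.3, 0.1]
finger_gap: -0.0002
finger_force: 0.0
```

Call:
{"op": "play_rows", "data": {
  "rows": [
    [[0.01,0,0],[0,0,0],0],
    [[0,0,0],[0,0,0],0]
  ]
}}

```text
time: 20.4
eef_pos: [0.568, -0.0301, -0.0099]
tool_rot: [[0.945, 0.328, 0.0], [0.328, -0.945, -0.0], [0.0, 0.0, -1.0]]
ft_force: [-0.1, -0.6, 0.4]
finger_gap: -0.0
finger_force: 0.0
```

```bash
python3 -c "
from h import *; st()"
```

```text
t 20.4 own mm [ 4.   29.05] z -9.9 yaw 0.3342 tilt [0.0001 0.    ] F own [-0.3  -0.53] 0.43 M [-0.01  0.01  0.01] gap -0.0
```

Call:
{"op": "play_rows", "data": {
  "rows": [
    [[0.01,0,0],[0,0,0],0],
    [[0,0,0],[0,0,0],0]
  ]
}}

```text
time: 20.6
eef_pos: [0.5682, -0.03, -0.01]
tool_rot: [[0.945, 0.328, -0.001], [0.328, -0.945, -0.0], [-0.0, -0.0, -1.0]]
ft_force: [-2.2, -1.3, 1.1]
finger_gap: 0.0001
finger_force: 1.1
```

Call:
{"op": "play_rows", "data": {
  "rows": [
    [[0.01,0,0],[0,0,0],0],
    [[0,0,0],[0,0,0],0]
  ]
}}

```text
time: 20.8
eef_pos: [0.5687, -0.0298, -0.0099]
tool_rot: [[0.945, 0.328, -0.001], [0.328, -0.945, 0.0], [-0.001, -0.0, -1.0]]
ft_force: [-4.2, -0.0, 2.1]
finger_gap: 0.0
finger_force: 1.9
```

One more half step to seat it, then back off and check.

Call:
{"op": "play_rows", "data": {
  "rows": [
    [[0.01,0,0],[0,0,0],0],
    [[0,0,0],[0,0,0],0],
    [[0,0,0],[0,0,0],0]
  ]
}}

```text
time: 21.1
eef_pos: [0.5689, -0.0297, -0.01]
tool_rot: [[0.945, 0.328, -0.001], [0.328, -0.945, -0.0], [-0.001, -0.0, -1.0]]
ft_force: [-6.0, -1.5, 4.7]
finger_gap: -0.0004
finger_force: 3.1
```

Call:
{"op": "play_rows", "data": {
  "rows": [
    [[-0.03,0,0],[0,0,0],0],
    [[-0.1,0,0],[0,0,0],0],
    [[-0.3,0.3,0],[0,0,0],0],
    [[0,0.3,0],[0,0,0],0],
    [[0,0,0],[0,0,0],0],
    [[0,0,0],[0,0,0],0],
    [[0,0,0],[0,0,0],0]
  ]
}}

```text
time: 21.8
eef_pos: [0.559, -0.0647, -0.01]
tool_rot: [[0.945, 0.328, 0.0], [0.328, -0.945, 0.0], [0.0, -0.0, -1.0]]
ft_force: [-0.2, 0.5, -0.1]
finger_gap: 0.0001
finger_force: 0.0
```

```bash
python3 - <<'E'
from h import *
st(); w=save('wrist','pics/w16.png')
us=list(range(40,240,8))+list(range(400,600,8))
for lo,hi in((145,170),(240,285)): line(w,us,lo,hi)
for u in (60,580):
    col=w['color'][:,u].astype(int); print(u,[(k,col[k].tolist()) for k in range(158,200,3)])
E
```

```text
t 21.8 own mm [-15.75  -0.62] z -9.98 yaw 0.3343 tilt [ 0.0001 -0.0001] F own [-0.05  0.58] -0.08 M [-0.02 -0.02 -0.  ] gap 0.0001
line slope [8.00000e-04 6.10614e+01] res 0.54
line slope [3.40000e-03 3.17753e+01] res 0.11
60 [(158, [114, 103, 97]), (161, [50, 40, 37]), (164, [48, 43, 38]), (167, [50, 38, 40]), (170, [51, 45, 40]), (173, [45, 40, 34]), (176, [49, 38, 39]), (179, [82, 72, 68]), (182, [103, 91, 84]), (185, [108, 97, 93]), (188, [143, 129, 122]), (191, [153, 138, 131]), (194, [156, 139, 133]), (197, [158, 140, 134])]
580 [(158, [123, 111, 104]), (161, [47, 42, 38]), (164, [51, 44, 40]), (167, [51, 44, 37]), (170, [55, 48, 48]), (173, [55, 45, 45]), (176, [57, 48, 46]), (179, [53, 44, 43]), (182, [61, 51, 47]), (185, [108, 96, 90]), (188, [152, 137, 130]), (191, [171, 152, 145]), (194, [219, 194, 183]), (197, [241, 227, 219])]
```

Call:
{"op": "play_rows", "data": {
  "rows": [
    [[-0.3,0,0],[0,0,0],0],
    [[0,0,-0.6],[0,0,0],0],
    [[0,0,-0.8],[0,0,0],0],
    [[0,0,-0.8],[0,0,0],0],
    [[0,0,0],[0,0,0],0],
    [[0,0,0],[0,0,0],0]
  ]
}}

```text
time: 22.45
eef_pos: [0.545, -0.0696, 0.1006]
tool_rot: [[0.945, 0.328, 0.001], [0.328, -0.945, -0.0], [0.001, 0.001, -1.0]]
ft_force: [0.3, 0.5, -0.9]
finger_gap: -0.0002
finger_force: 0.0
```

```bash
python3 -c "
from h import *; st(); print(ctrl.hand_in())"
```

```text
t 22.45 own mm [-30.66  -0.7 ] z 100.56 yaw 0.3347 tilt [0.0013 0.0007] F own [0.46 0.39] -0.86 M [ 0.03  0.03 -0.01] gap -0.0002
the job is handed in; nothing more can be done
None
```

I pressed the bar home on the left pad and then the right (about 14 N at the finger each time), left it about 0.003 rad off parallel and touching or nearly touching both pads, let go and handed in at 22.5 s; no verdict came back, and I viewed 11 pictures, one over the limit of 10.

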